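# Line up an end plate and its roller on the alignment bar

### The arm

A 7-joint arm with a two-finger parallel gripper is mounted at the origin on a cart in front of the work surface, level with it; the furniture and walls round the work are solid. World frame = base frame: x ahead of the robot, y to its left, z up, the work surface at z = 0. Lengths are in m, angles in rad, forces in N, time in s.
With the tool pointing down it reaches from about 0.4 to 0.9 m from the base axis. Payload 5.6 kg.
Tool frame: the origin (TCP) lies at the very end of the fingers, on their centre line; the grasp point (between the pads) lies 19 mm behind it; z points along the fingers, y is the direction in which the jaws open and shut (so a half turn about z gives the same grasp; the last joint's range is limited). The gripper opens to 92 mm and grips with 3 to 60 N. Pads are 20 mm wide; open, the fingers measure 128 mm over their backs; the gripper's body (75 mm by 189 mm) begins 69 mm behind the grasp point.
Start: joints at [1.061, 0.468, -0.012, 1.603, 0.006, 1.071, -0.056], TCP at [0.292, -0.58, 0.215] pointing down, gripper open.
Joint ranges: [-2.53, 2.53], [-0.31, 2.02], [-1.57, 1.55], [0.28, 2.44], [-1.29, 4.43], [0.15, 1.84], [-2.92, 2.92]. Speed limits (rad/s): [2.57, 2.57, 3.14, 3.14, 3.14, 3.14, 3.14].

### API

Orientations are given as a unit quaternion [x, y, z, w].
In Python, from rig import get_state, read_camera, camera_info, close_job gives the robot as it stands.
- The arm moves only by the tool drive_tool, never from a script. Its argument "deltas" is a list that holds one entry, the list of rows, each a list of 7 numbers: the closure, from -1 (fully open) to 1 (shut), then the shift along the tool's x, y, z in mm, then the turn, a rotation vector about the tool's x, y, z in degrees. A call has exactly 5 rows; each row shifts and turns the commanded pose from where the row before left it, along the tool's axes as they then stand; what a row does not reach is not made up. A row lasts 1/10 s, in which the tool goes at most 50 mm and 8.59 degrees, less where a joint would pass 70% of its speed; a pose out of reach is approached as far as the arm can. A call is refused whole if a number of a shift passes 50 or a number of a turn 8.59, either way. A call with a gripper value outside its range is refused whole. The fingers move at their own pace and stop on an object; "grip_force" is the grip in N (left out, the last holds). Time passes only in rows, so rows that do not move let the fingers close, or fill a call up. It gives the time, the measured TCP pose, the force and the opening at its end, in the units of the state.
- get_state(): the state, without advancing time (a new reading comes with each control period).
- read_camera(name): name is "scene" or "top" or "wrist"; returns (picture, depth): 400x640x3 uint8, red, green, blue; 400x640 float32, m along the optical axis (not along the pixel's ray), 0 where there is no reading.
- camera_info(name): a dict with "K" (3x3 intrinsics, pixels), "k1" (the pictures are not rectified: a ray, as slopes to the right and down, at radius r is drawn at 1 + k1 r^2 times it, then the intrinsics apply), "extrinsics" (4x4, takes a point from camera to world coordinates). Camera axes: x right, y down, z forward; pixel columns grow to the right and rows downward; lengths in m; the calibration is good to about 2 mm. A picture is of the moment at which its call begins: read the wrist's pose just before it. camera_info takes no time and is no camera call; for the wrist camera it gives the pose at the moment of the call.
- close_job(): hands the job in, once; it reports no verdict.
The state is a dict: "time": time; "qpos": joint angles; "qvel": joint speeds; "joint_torque": joint torques, N m; "tcp_pos": TCP position; "tcp_rot": TCP orientation; "ft_force": force on the tool from outside, world axes, zero at the start; "ft_torque": the same for the moment, N m; "finger_gap": finger opening in m.
Only numpy, scipy, OpenCV 4.12 (cv2) and the standard library are available. Lean on these libraries where they do the work, as an engineer would, in place of code of your own. Each camera call takes 0.05 s, during which the arm holds its last target. There are 200 camera calls.

### The job

Set out the two parts against the fixed steel alignment bar, ready for measuring: turn the flat-edged aluminium end plate with your fingertips and slide it up until its flat lies flush against the bar, and roll the orange roller up to the same side of the bar until it rests touching it along its length. Keep both parts on the bench all the time (no lifting), let neither overhang an end of the bar, and leave the tape measure, tin, bearing and wooden block where they are.

Things in the scene. Friction and masses are not known exactly. Their poses are not given: they have to be found in the camera images.
- bar: Bare-steel alignment bar screwed to the bench, immovable: 440 mm long, 30 deep, 30 high, three dark screw heads 6 mm high on top. Origin on the bench under the middle of its working face, the long face turned towards the robot. x points from that face into the bar, away from the robot; y along the bar; z up. The parts belong on its -x side.
- end_plate: Loose aluminium disc lying flat, ~0.5 kg, 130 mm wide, 14 thick, with a straight flat 83 long cut 50 mm from its centre. On top two dark studs, 16 mm wide, 28 tall (tops 42 mm above the bench), at y = +-40 mm, and a hub 42 wide, 3 high. Origin: centre of underside; x out squarely through the flat, y along the flat, z up. Home: same yaw as the bar, origin at x = -50 mm in the bar's frame.
- plate_flat (a point): Middle of the end plate's flat face, at half its thickness (7 mm up). It is at x = 0 in the bar's frame when the flat touches the bar. Axes as the end plate's.
- roller: Loose orange roller lying on the bench, ~0.4 kg: drum 44 mm in diameter, 120 long, a steel journal 20 in diameter, 12 long at each end. Origin at its centre, 22 mm up; y along its axis; x and z turn as it rolls. Touches the bar when its axis is parallel to it at x = -22 mm in the bar's frame. Rolls easily, with a little rolling resistance.
- measure: Yellow tape measure, 34 x 78 x 60 mm, bystander. Origin at the centre of its underside.
- tin: Round green grease tin, 70 mm wide, 64 mm high, bystander. Origin at the centre of its underside.
- bearing: Grey ball bearing lying flat, 62 mm wide, 16 mm high, bystander. Origin at the centre of its underside.
- packing_block: Wooden block, 45 x 90 x 38 mm, bystander. Origin at the centre of its underside; y along its length.

How it is judged:
On the way:
1. the roller has rolled at least a quarter turn on its way (angle between roller's own z axis and vertical above 1.2 rad).
At the end, for the whole second after the job is handed in: End plate flat on the bench, its flat within 2.5 mm of the bar's working face, parallel within 0.04 rad and wholly on the bar; roller on the bench on the same side, its drum within 2.5 mm of the face, parallel within 0.04 rad and not past the bar's ends; both at rest (x of plate_flat in the frame of bar between -0.0025 and 0.0025 m and angle between the x axis of end_plate and the x axis of bar, either way round below 0.04 rad and x of end_plate in the frame of bar below 0 m and y of end_plate in the frame of bar between -0.18 and 0.18 m and height (world z) of end_plate below 0.003 m and angle between end_plate's own z axis and vertical below 0.05 rad and x of roller in the frame of bar between -0.0245 and -0.019 m and angle between the y axis of roller and the y axis of bar, either way round below 0.04 rad and y of roller in the frame of bar between -0.163 and 0.163 m and height (world z) of roller below 0.025 m and linear speed of each of end_plate, roller below 0.01 m/s); the robot touches nothing.
It fails at once if the end plate is lifted or tipped off the bench (underside centre more than 12 mm up) (height (world z) of end_plate above 0.012 m).
It fails at once if the roller is lifted off the bench (by more than 15 mm) (height (world z) of roller above 0.037 m).
It fails at once if a bystander (tape measure, tin, bearing or wooden block) is moved by more than 30 mm (distance of any of measure, tin, packing_block, bearing from where it was at the start of the episode above 0.03 m).
It also fails if it takes over 72 s, if anything falls off the work surface, if the arm or the gripper's body presses on something with over 40 N, if the wrist force passes 120 N, or if a joint passes its speed limit or range.

## Working session

There is one attempt and no reset: what is moved stays moved. The work goes in short steps, Python scripts to look and compute and a tool call to move; the robot and the scene stay as the last step left them, time stands still between calls to the robot, and variables do not carry over. Pictures are saved under pics/ and viewed, about 8 in all and at most 12, crops included, and the job is handed in when it is done.

Besides the shell and the picture viewer there is one more tool, called after "Request:" as name(argument=value, ...) on one line, values as JSON. drive_tool: Moves the arm, as the interface text tells. Its arguments: {"type":"object","properties":{"deltas":{"type":"array","items":{"type":"array","items":{"type":"array","items":{"type":"number"}}}},"grip_force":{"type":"number"}},"required":["deltas"]}

```bash
mkdir -p pics; ls; cat > h.py <<'E'
import numpy as np, cv2
from rig import *
from scipy.spatial.transform import Rotation as R
def cloud(name):
    T=None
    ci=camera_info(name); im,d=read_camera(name)
    K=np.array(ci["K"]);T=np.array(ci["extrinsics"])
    v,u=np.mgrid[0:400,0:640]
    p=cv2.undistortPoints(np.stack([u,v],-1).reshape(-1,1,2).astype(np.float64),K,np.array([ci["k1"],0,0,0,0.])).reshape(400,640,2)
    P=np.dstack([p*d[...,None],d])@T[:3,:3].T+T[:3,3]
    P[d==0]=np.nan
    return im,P
def save(n,im): cv2.imwrite("pics/"+n,cv2.cvtColor(im,cv2.COLOR_RGB2BGR))
E
python3 - <<'E'
from h import *
s=get_state();print(s["tcp_pos"],s["tcp_rot"],s["finger_gap"])
im,P=cloud("top");save("top1.png",im);np.savez("top1.npz",im=im,P=P)
im,P=cloud("scene");save("scene1.png",im)
E
```

```text
pics
[ 0.29216051 -0.58002013  0.21365614] [ 9.72899023e-01  2.31228791e-01 -2.81187983e-04 -8.11655722e-04] 0.09236567885796435
```

View pics/top1.png

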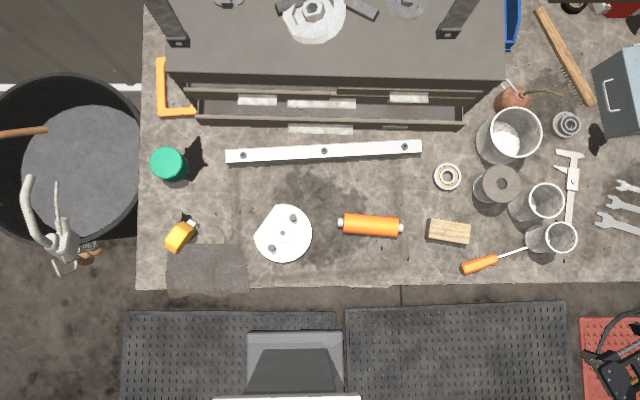

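View pics/scene1.png

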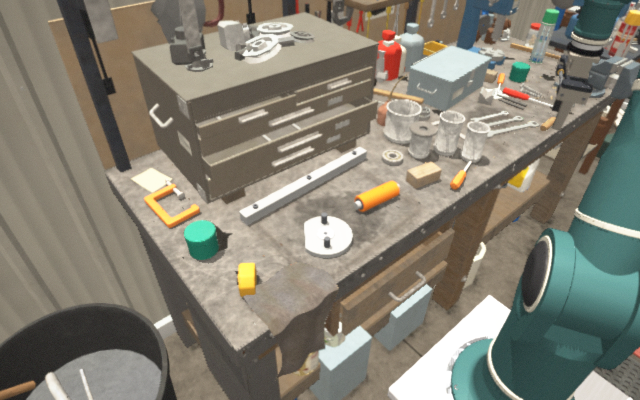

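The top view shows the bar at (227–422, 140–162), the plate at (283,233) with studs at (293,218) and (272,248) and its flat facing up-left, and the roller at (371,225). The tin (169,164), tape (180,236), block (449,231) and bearing (447,177) stand to the sides.

```bash
python3 - <<'E'
from h import *
z=np.load("top1.npz");im=z["im"];P=z["P"]
hsv=cv2.cvtColor(im,cv2.COLOR_RGB2HSV)
def win(u0,v0,u1,v1):
    m=np.zeros((400,640),bool);m[v0:v1,u0:u1]=1;return m
Z=P[...,2]
print("bench z",np.nanmedian(Z[win(300,165,335,200)]))
b0=np.nanmedian(Z[win(300,165,335,200)])
def rect(m,n):
    q=P[m];q=q[~np.isnan(q[:,0])];r=cv2.minAreaRect((q[:,:2]*1000).astype(np.float32))
    print(n,len(q),"c",r[0],"size",r[1],"ang",r[2],"zmed",np.median(q[:,2]));return q
rect(win(215,130,435,170)&(abs(Z-.03)<.008),"bar")
# bar near edge fit
q=P[win(232,135,418,170)&(abs(Z-.03)<.008)]
ys=np.arange(q[:,1].min(),q[:,1].max(),.005);e=[]
for a in ys:
    s=q[abs(q[:,1]-a)<.003]
    if len(s)>3:e.append((a,s[:,0].min(),s[:,0].max()))
e=np.array(e);print("near edge x=a*y+b",np.polyfit(e[:,0],e[:,1],1),"far",np.polyfit(e[:,0],e[:,2],1))
m=win(245,195,322,272)&(Z>.008)&(Z<.05)
q=rect(m,"plate")
for n,(u,v) in dict(s1=(293,218),s2=(272,248),c=(283,233)).items():
    w=win(u-5,v-5,u+6,v+6);print(n,P[v,u]); 
    k=w&(Z>.033);print("  stud",k.sum(),np.nanmean(P[k],0) if k.sum() else "")
h=cv2.convexHull((q[:,:2]*1000).astype(np.float32));(c,rr)=cv2.minEnclosingCircle(h);print("circ",c,rr)
ang=np.radians(np.arange(0,360,10));print([(int(np.degrees(t)),round(float(((h[:,0]-c)@[np.cos(t),np.sin(t)]).max()),1)) for t in ang])
rect(win(332,205,410,245)&(hsv[...,1]>150)&(hsv[...,0]<25),"roller")
rect(win(332,205,410,245)&(Z>.012),"roller+j")
rect(win(425,215,473,247)&(Z>.02),"block");rect(win(430,160,465,193)&(Z>.008),"bearing")
rect(win(160,215,200,255)&(Z>.03),"tape");rect(win(145,145,190,185)&(Z>.05),"tin")
E
```

```text
bench z -0.0006690317222721731
bar 2667 c (680.7515869140625, -89.210205078125) size (31.860977172851562, 439.8529357910156) ang 2.5138638019561768 zmed 0.029812270287136622
near edge x=a*y+b [-0.04487208  0.6617607 ] far [-0.04434694  0.69096068]
plate 2545 c (475.509521484375, 13.441215515136719) size (114.8100357055664, 179.73233032226562) ang 54.08893966674805 zmed 0.014157675604217657
s1 [ 0.53087454 -0.01955139  0.04082786]
  stud 43 [ 0.53289404 -0.01896909  0.04097169]
s2 [0.46701704 0.0260322  0.04142978]
  stud 44 [0.46762505 0.02782058 0.04154358]
c [0.49989933 0.00347995 0.01475642]
  stud 0 
circ (482.2550354003906, 23.16648292541504) 90.8010482788086
[(0, 82.6), (10, 79.0), (20, 74.3), (29, 68.1), (40, 59.7), (50, 49.6), (59, 45.8), (70, 46.7), (80, 55.2), (90, 64.4), (100, 74.5), (110, 82.4), (119, 87.8), (130, 90.5), (140, 90.4), (150, 87.6), (160, 82.2), (170, 74.3), (180, 64.0), (190, 52.7), (200, 54.2), (210, 58.3), (220, 62.2), (230, 67.1), (239, 71.7), (250, 76.1), (260, 79.5), (270, 81.8), (280, 86.1), (290, 88.1), (300, 89.7), (310, 90.7), (320, 90.7), (330, 89
[... 189 characters left out ...]
 c (515.06103515625, -188.51187133789062) size (143.3686981201172, 44.01328659057617) ang 84.3514175415039 zmed 0.039774963927068585
block 896 c (498.3686828613281, -360.2484130859375) size (92.12224578857422, 45.275997161865234) ang 79.66312408447266 zmed 0.03779855936450793
bearing 523 c (622.2850341796875, -366.9813232421875) size (61.24129104614258, 61.32569122314453) ang 29.40797233581543 zmed 0.014897496834145763
tape 547 c (493.3759765625, 227.1032257080078) size (35.59454345703125, 67.27555847167969) ang 55.55470657348633 zmed 0.05526820860539683
tin 914 c (651.4946899414062, 250.33609008789062) size (71.52411651611328, 69.12857055664062) ang 88.63214111328125 zmed 0.0633398399317272
```

Request:
drive_tool(deltas=[[[0.7, 0, 0, 0, 0, 0, -7], [0.7, 0, 0, 0, 0, 0, -7], [0.7, 0, 0, 0, 0, 0, -7], [0.7, 0, 0, 0, 0, 0, -6.7], [0.7, 20, -6, 0, 0, 0, 0]]], grip_force=20)

```text
time: 0.6
tcp_pos: [0.2971, -0.5625, 0.2137]
tcp_rot: [0.89, 0.457, -0.001, -0.0]
ft_force: [0.9, 0.6, 0.7]
finger_gap: 0.054
```

Request:
drive_tool(deltas=[[[0.7, 40, -11, 5, 0, 0, 0], [0.7, 40, -11, 5, 0, 0, 0], [0.7, 40, -11, 5, 0, 0, 0], [0.7, 40, -11, 5, 0, 0, 0], [0.7, 40, -11, 5, 0, 0, 0]]])

```text
time: 1.1
tcp_pos: [0.3709, -0.3643, 0.1891]
tcp_rot: [0.889, 0.457, -0.0, -0.0]
ft_force: [2.0, -1.6, -0.3]
finger_gap: 0.0146
```

Request:
drive_tool(deltas=[[[0.7, 40, -11, 5, 0, 0, 0], [0.7, 40, -11, 5, 0, 0, 0], [0.7, 40, -11, 5, 0, 0, 0], [0.7, 40, -11, 5, 0, 0, 0], [0.7, 40, -11, 5, 0, 0, 0]]])

```text
time: 1.6
tcp_pos: [0.4425, -0.1698, 0.1643]
tcp_rot: [0.889, 0.457, -0.0, 0.0]
ft_force: [1.3, 0.3, -0.4]
finger_gap: 0.014
```

Request:
drive_tool(deltas=[[[0.7, 40, -11, 5, 0, 0, 0], [0.7, 40, -11, 5, 0, 0, 0], [0.7, 40, -11, 5, 0, 0, 0], [0.7, 0, 0, 0, 0, 0, 0], [0.7, 0, 0, 0, 0, 0, 0]]])

```text
time: 2.1
tcp_pos: [0.485, -0.0539, 0.1492]
tcp_rot: [0.889, 0.458, -0.001, -0.0]
ft_force: [-0.2, -0.5, -0.2]
finger_gap: 0.0137
```

Request:
drive_tool(deltas=[[[0.7, 28, -11, 10, 0, 0, 0], [0.7, 28, -11, 10, 0, 0, 0], [0.7, 0, 0, 10, 0, 0, 0], [0.7, 0, 0, 0, 0, 0, 0], [0.7, 0, 0, 0, 0, 0, 0]]])

```text
time: 2.6
tcp_pos: [0.4995, 0.0017, 0.1194]
tcp_rot: [0.89, 0.456, -0.001, 0.0]
ft_force: [0.4, 0.2, 0.5]
finger_gap: 0.0141
```

```bash
python3 - <<'E'
from h import *
im,P=cloud("wrist");save("w1.png",im);np.savez("w1.npz",im=im,P=P)
s=get_state();print(s["tcp_pos"],(R.from_quat(s["tcp_rot"])).as_matrix()[:,0])
Z=P[...,2]
k=(Z>.036)&(Z<.048)&(abs(P[...,0]-.5)<.07)&(abs(P[...,1]-.0)<.07)
n,l,st,c=cv2.connectedComponentsWithStats(k.astype(np.uint8))
for i in range(1,n):
    if st[i,4]>60: print(st[i,4],c[i],np.nanmean(P[l==i],0))
E
```

```text
[0.49983351 0.00177359 0.1197473 ] [ 0.58393896  0.81179714 -0.00083724]
300 [265.62333333 202.45333333] [0.4696788  0.02840638 0.04096907]
297 [362.95286195 202.76767677] [ 0.53377878 -0.01802191  0.04089173]
```

View pics/w1.png

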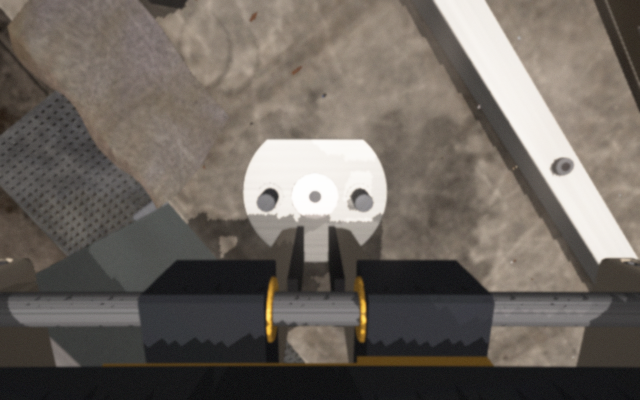

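Wrist view: plate centred at (315,197), its flat facing up the picture (tool +x), studs at (266,202) and (363,203), fingers still closed between them. Go down between the studs and expand onto them.

Request:
drive_tool(deltas=[[[0.7, 4, 0, 20, 0, 0, 0], [0.7, 0, 0, 20, 0, 0, 0], [0.7, 0, 0, 20, 0, 0, 0], [0.7, 0, 0, 15, 0, 0, 0], [0.7, 0, 0, 0, 0, 0, 0]]])

```text
time: 3.15
tcp_pos: [0.5011, 0.0055, 0.0434]
tcp_rot: [0.89, 0.457, -0.001, -0.0]
ft_force: [0.2, -0.4, -0.6]
finger_gap: 0.0139
```

Request:
drive_tool(deltas=[[[0.7, 0, 0, 10, 0, 0, 0], [0.7, 0, 0, 9, 0, 0, 0], [0.7, 0, 0, 0, 0, 0, 0], [0.4, 0, 0, 0, 0, 0, 0], [0.4, 0, 0, 0, 0, 0, 0]]])

```text
time: 3.65
tcp_pos: [0.5026, 0.0071, 0.0259]
tcp_rot: [0.889, 0.457, 0.0, 0.0]
ft_force: [-0.9, -0.1, 0.4]
finger_gap: 0.0264
```

Request:
drive_tool(deltas=[[[0.2, 0, 0, 0, 0, 0, 0], [0.2, 0, 0, 0, 0, 0, 0], [0.2, 0, 0, 0, 0, 0, 0], [0.2, 0, 0, 0, 0, 0, 0], [0.2, 0, 0, 0, 0, 0, 0]]])

```text
time: 4.15
tcp_pos: [0.5024, 0.0072, 0.0257]
tcp_rot: [0.889, 0.457, 0.0, 0.0]
ft_force: [0.2, 0.4, 1.4]
finger_gap: 0.0368
```

Request:
drive_tool(deltas=[[[0, 0, 0, 0, 0, 0, 0], [0, 0, 0, 0, 0, 0, 0], [-0.2, 0, 0, 0, 0, 0, 0], [-0.2, 0, 0, 0, 0, 0, 0], [-0.2, 0, 0, 0, 0, 0, 0]]])

```text
time: 4.65
tcp_pos: [0.5023, 0.0072, 0.0257]
tcp_rot: [0.889, 0.457, 0.0, 0.0]
ft_force: [-2.0, 1.7, 5.1]
finger_gap: 0.0381
```

```bash
python3 - <<'E'
from h import *
im,P=cloud("wrist");save("w2.png",im[100:300,160:480].repeat(2,0).repeat(2,1))
E
```

```text
(no output)
```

View pics/w2.png

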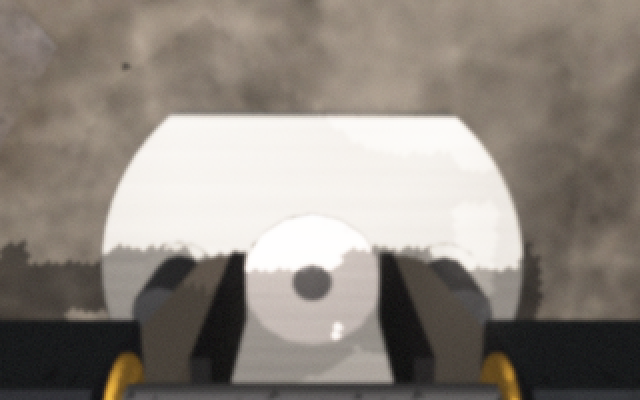

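The fingers have stalled at a 38 mm gap against both studs (crop: studs at (175,265) and (455,265) touching the finger backs). Now turn the plate.

Request:
drive_tool(deltas=[[[-0.2, 0, 0, 0, 0, 0, 3], [-0.2, 0, 0, 0, 0, 0, 5], [-0.2, 0, 0, 0, 0, 0, 5], [-0.2, 0, 0, 0, 0, 0, 5], [-0.2, 0, 0, 0, 0, 0, 5]]])

```text
time: 5.2
tcp_pos: [0.503, 0.0065, 0.0257]
tcp_rot: [0.963, 0.269, 0.001, 0.0]
ft_force: [-0.1, -0.5, 3.5]
finger_gap: 0.0384
```

Request:
drive_tool(deltas=[[[-0.2, 0, 0, 0, 0, 0, 6], [-0.2, 0, 0, 0, 0, 0, 6], [-0.2, 0, 0, 0, 0, 0, 6], [-0.2, 0, 0, 0, 0, 0, 6], [-0.2, 0, 0, 0, 0, 0, 4.8]]])

```text
time: 5.7
tcp_pos: [0.5029, 0.0065, 0.0257]
tcp_rot: [1.0, 0.021, 0.001, 0.0]
ft_force: [-0.6, -0.1, 2.5]
finger_gap: 0.0382
```

```bash
python3 - <<'E'
from h import *
s=get_state();m=R.from_quat(s["tcp_rot"]).as_matrix();p=s["tcp_pos"]
print(p,np.degrees(np.arctan2(m[1,0],m[0,0])),s["finger_gap"])
im,P=cloud("wrist");save("w3.png",im);np.savez("w3.npz",im=im,P=P)
Z=P[...,2];x,y=P[...,0],P[...,1]
# flat edge: max-x plate points per y
k=(Z>.009)&(Z<.02)&(x>p[0]+.015)&(x<p[0]+.075)&(abs(y-p[1])<.035)
q=P[k];e=[]
for a in np.arange(p[1]-.032,p[1]+.032,.002):
    t=q[abs(q[:,1]-a)<.0012]
    if len(t)>3:e.append((a,t[:,0].max()))
e=np.array(e);print("flat",np.polyfit(e[:,0],e[:,1],1),len(e),"at tcp y",np.polyval(np.polyfit(e[:,0],e[:,1],1),p[1]))
k=(Z>.024)&(Z<.036)&(x>.64)&(x<.72)&(y<.12)&(y>-.29)
q=P[k];e=[]
for a in np.arange(q[:,1].min(),q[:,1].max(),.004):
    t=q[abs(q[:,1]-a)<.002]
    if len(t)>3:e.append((a,t[:,0].min()))
e=np.array(e);f=np.polyfit(e[:,0],e[:,1],1);print("bar",f,len(e),np.polyval(f,p[1]))
E
```

```text
[0.50292496 0.00646526 0.02572387] 2.4475571629635757 0.03815198878758637
flat [-0.04030666  0.55147788] 32 at tcp y 0.5512172869324171Traceback (most recent call last):
  File "<stdin>", line 15, in <module>
    return umr_minimum(a, axis, None, out, keepdims, initial, where)
ValueError: zero-size array to reduction operation minimum which has no identity
```

View pics/w3.png

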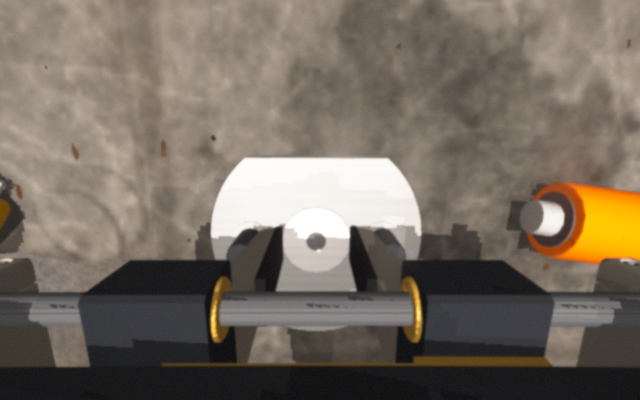

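Plate turned with the fingers (yaw about 2.4°, flat edge at row 157). About 110 mm of travel to the bar.

Request:
drive_tool(deltas=[[[-0.2, 8, 0, 0, 0, 0, 0], [-0.2, 14, 0, 0, 0, 0, 0], [-0.2, 14, 0, 0, 0, 0, 0], [-0.2, 14, 0, 0, 0, 0, 0], [-0.2, 14, 0, 0, 0, 0, 0]]])

```text
time: 6.25
tcp_pos: [0.5621, 0.0093, 0.0254]
tcp_rot: [1.0, 0.024, -0.005, 0.001]
ft_force: [-12.3, -0.9, 16.2]
finger_gap: 0.0381
```

Request:
drive_tool(deltas=[[[-0.2, 14, 0, 0, 0, 0, 0], [-0.2, 12, 0, 0, 0, 0, 0], [-0.2, 10, 0, 0, 0, 0, 0], [-0.2, 4, 0, 0, 0, 0, 0], [-0.2, 0, 0, 0, 0, 0, 0]]])

```text
time: 6.75
tcp_pos: [0.604, 0.0113, 0.0255]
tcp_rot: [1.0, 0.024, -0.003, 0.0]
ft_force: [-7.1, 0.2, 10.2]
finger_gap: 0.0386
```

Request:
drive_tool(deltas=[[[-0.2, 2, 0, 0, 0, 0, 0], [-0.2, 2, 0, 0, 0, 0, 0], [-0.2, 1, 0, 0, 0, 0, 0], [-0.2, 0, 0, 0, 0, 0, 0], [-0.2, 0, 0, 0, 0, 0, 0]]])

```text
time: 7.25
tcp_pos: [0.6077, 0.0114, 0.0255]
tcp_rot: [1.0, 0.024, -0.004, 0.0]
ft_force: [-9.9, -1.0, 13.0]
finger_gap: 0.0383
```

```bash
python3 - <<'E'
from h import *
s=get_state();m=R.from_quat(s["tcp_rot"]).as_matrix();p=s["tcp_pos"]
print(p,np.degrees(np.arctan2(m[1,0],m[0,0])),s["finger_gap"],s["ft_force"])
im,P=cloud("wrist");save("w4.png",im)
E
```

```text
[0.60765629 0.01143338 0.02548425] 2.737908769680876 0.03828453141107994 [-9.86634191 -0.975374   13.03289429]
```

View pics/w4.png

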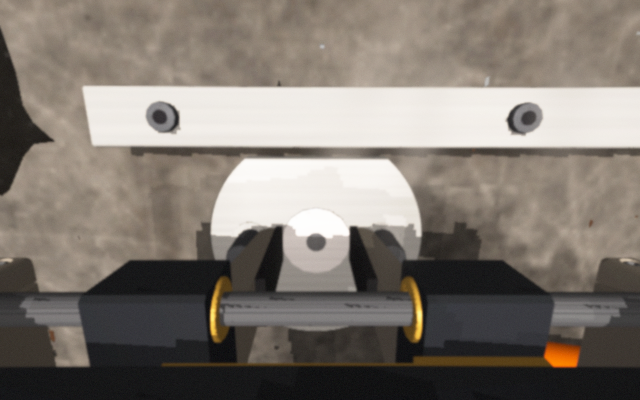

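Bar at rows 87–147, flat at row 158: not yet touching, roughly 5 mm short. Keep going in small steps.

Request:
drive_tool(deltas=[[[-0.2, 2, 0, 0, 0, 0, 0], [-0.2, 2, 0, 0, 0, 0, 0], [-0.2, 1, 0, 0, 0, 0, 0], [-0.2, 0, 0, 0, 0, 0, 0], [-0.2, 0, 0, 0, 0, 0, 0]]])

```text
time: 7.8
tcp_pos: [0.6127, 0.0117, 0.0255]
tcp_rot: [1.0, 0.024, -0.004, 0.0]
ft_force: [-10.0, 0.2, 13.0]
finger_gap: 0.0383
```

Request:
drive_tool(deltas=[[[-0.2, 1, 0, 0, 0, 0, 0], [-0.2, 1, 0, 0, 0, 0, 0], [-0.2, 0, 0, 0, 0, 0, 0], [-0.2, 0, 0, 0, 0, 0, 0], [-0.2, 0, 0, 0, 0, 0, 0]]])

```text
time: 8.3
tcp_pos: [0.6146, 0.0117, 0.0255]
tcp_rot: [1.0, 0.024, -0.004, 0.0]
ft_force: [-9.7, -0.6, 12.4]
finger_gap: 0.0379
```

Request:
drive_tool(deltas=[[[-0.2, 1, 0, 0, 0, 0, 0], [-0.2, 1, 0, 0, 0, 0, 0], [-0.2, 0, 0, 0, 0, 0, 0], [-0.2, 0, 0, 0, 0, 0, 0], [-0.2, 0, 0, 0, 0, 0, 0]]])

```text
time: 8.8
tcp_pos: [0.615, 0.0118, 0.0254]
tcp_rot: [1.0, 0.024, -0.006, 0.001]
ft_force: [-14.9, -0.6, 15.8]
finger_gap: 0.0385
```

Request:
drive_tool(deltas=[[[-0.2, 1, 0, 0, 0, 0, 0], [-0.2, 0, 0, 0, 0, 0, 0], [-0.2, 0, 0, 0, 0, 0, 0], [-0.2, 0, 0, 0, 0, 0, 0], [-0.2, 0, 0, 0, 0, 0, 0]]])

```text
time: 9.3
tcp_pos: [0.615, 0.0117, 0.0254]
tcp_rot: [1.0, 0.024, -0.007, 0.001]
ft_force: [-16.2, -0.6, 18.5]
finger_gap: 0.038
```

Request:
drive_tool(deltas=[[[-0.2, 1.5, 0, 0, 0, 0, 0], [-0.2, 0, 0, 0, 0, 0, 0], [-0.2, 0, 0, 0, 0, 0, 0], [0.45, 0, 0, 0, 0, 0, 0], [0.45, 0, 0, 0, 0, 0, 0]]])

```text
time: 9.8
tcp_pos: [0.615, 0.0118, 0.0254]
tcp_rot: [1.0, 0.024, -0.008, 0.001]
ft_force: [-19.8, -0.3, 22.6]
finger_gap: 0.0378
```

Request:
drive_tool(deltas=[[[0.45, 0, 0, 0, 0, 0, 0], [0.45, 0, 0, 0, 0, 0, 0], [0.45, 0, 0, -10, 0, 0, 0], [0.45, 0, 0, -15, 0, 0, 0], [0.45, 0, 0, -30, 0, 0, 0]]])

```text
time: 10.3
tcp_pos: [0.6216, 0.0125, 0.0802]
tcp_rot: [1.0, 0.023, -0.002, 0.0]
ft_force: [-0.3, -1.0, -0.3]
finger_gap: 0.0252
```

Request:
drive_tool(deltas=[[[0, -30, 0, -40, 0, 0, 0], [-0.3, -30, 0, -30, 0, 0, 0], [-0.3, -30, 0, 0, 0, 0, 0], [-0.3, 0, 0, 0, 0, 0, 0], [-0.3, 0, 0, 0, 0, 0, 0]]])

```text
time: 10.8
tcp_pos: [0.5336, 0.0084, 0.152]
tcp_rot: [1.0, 0.023, 0.001, 0.0]
ft_force: [0.5, -0.3, -0.0]
finger_gap: 0.0597
```

```bash
cat > chk.py <<'E'
from h import *
import sys
s=get_state();m=R.from_quat(s["tcp_rot"]).as_matrix();p=s["tcp_pos"]
print(p,"yaw",np.degrees(np.arctan2(m[1,0],m[0,0])),s["finger_gap"])
im,P=cloud(sys.argv[1]);save(sys.argv[2],im)
Z=P[...,2];x,y=P[...,0],P[...,1]
def edge(k,fn,lo,hi,n):
    q=P[k];e=[]
    for a in np.arange(lo,hi,.003):
        t=q[abs(q[:,1]-a)<.0015]
        if len(t)>2:e.append((a,fn(t[:,0])))
    if len(e)<4: print(n,"none");return
    e=np.array(e);f=np.polyfit(e[:,0],e[:,1],1);f=np.polyfit(*e[abs(e[:,1]-np.polyval(f,e[:,0]))<.002].T,1)
    print(n,f,len(e),"y range",e[0,0],e[-1,0]);return f
bar=edge((Z>.025)&(Z<.034)&(x>.64)&(x<.72),np.min,-.29,.12,"bar near edge")
pl=edge((Z>.010)&(Z<.019)&(x>.6)&(x<.68),np.max,-.022,.044,"plate flat")
k=(Z>.036)&(Z<.048)&(x>.45)&(x<.65)&(y>-.05)&(y<.09)
n,l,st,c=cv2.connectedComponentsWithStats(k.astype(np.uint8))
for i in range(1,n):
    if st[i,4]>15: print("stud",st[i,4],np.nanmean(P[l==i],0))
ro=cv2.cvtColor(im,cv2.COLOR_RGB2HSV);k=(ro[...,1]>150)&(ro[...,0]<22)&(Z>.02)&(Z<.06)&(y<-.08)&(y>-.3)
q=P[k];q=q[~np.isnan(q[:,0])]
if len(q)>50:
    r=cv2.minAreaRect((q[:,:2]*1000).astype(np.float32));print("roller",r)
    f=edge(k,np.min,-.28,-.09,"roller near");f=edge(k,np.max,-.28,-.09,"roller far")
E
python3 chk.py top top2.png
```

```text
[0.5336109  0.00842377 0.15204054] yaw 2.6483090753547933 0.05974557997961814
bar near edge [-0.03258762  0.66487182] 137 y range -0.29 0.11800000000000038
plate flat none
roller ((515.5303344726562, -188.19126892089844), (119.05331420898438, 43.277828216552734), 84.40280151367188)
roller near [0.09652208 0.51274735] 41 y range -0.247 -0.1269999999999999
roller far [0.09169533 0.55249009] 41 y range -0.247 -0.1269999999999999
```

```bash
python3 chk.py wrist w5.png
```

```text
[0.53400471 0.00851893 0.15153459] yaw 2.648211886323048 0.05986237305050846
bar near edge [-0.04405909  0.66327639] 127 y range -0.25999999999999995 0.11800000000000038
plate flat [-0.0422623  0.6637584] 22 y range -0.022 0.04099999999999999
stud 274 [0.61128079 0.05068873 0.04065051]
stud 274 [ 0.61483585 -0.02827946  0.04085836]
roller ((516.4688720703125, -193.24368286132812), (133.18385314941406, 42.28007125854492), 84.23951721191406)
roller near [0.0899703  0.51364753] 42 y range -0.25 -0.1269999999999999
roller far [0.09967802 0.55670275] 42 y range -0.25 -0.1269999999999999
```

Request:
drive_tool(deltas=[[[-0.3, 0, 0, 0, 0, 0, 8.2], [-0.3, -11, 40, 0, 0, 0, 0], [-0.3, -11, 40, 0, 0, 0, 0], [-0.3, -11, 40, 0, 0, 0, 0], [-0.3, -10, 40, 0, 0, 0, 0]]])

```text
time: 11.4
tcp_pos: [0.4747, -0.1481, 0.1502]
tcp_rot: [0.999, -0.048, -0.0, 0.0]
ft_force: [0.8, -0.8, 0.7]
finger_gap: 0.0598
```

Request:
drive_tool(deltas=[[[-0.3, 0, 38, 0, 0, 0, 0], [-0.3, 0, 0, 40, 0, 0, 0], [-0.3, 0, 0, 20, 0, 0, 0], [-0.3, 0, 0, 0, 0, 0, 0], [-0.3, 0, 0, 0, 0, 0, 0]]])

```text
time: 11.9
tcp_pos: [0.4715, -0.1845, 0.0904]
tcp_rot: [0.999, -0.048, -0.0, -0.0]
ft_force: [-0.2, -0.3, 0.8]
finger_gap: 0.0599
```

```bash
python3 chk.py wrist w6.png
```

```text
[ 0.47146622 -0.18445819  0.0903781 ] yaw -5.5324069767222515 0.05989179357857733
bar near edge none
plate flat [-0.42544121  0.63658995] 19 y range -0.022 0.03199999999999999
stud 669 [ 0.61401023 -0.03060755  0.04029679]
roller ((516.1722412109375, -190.47808837890625), (124.7204818725586, 44.16743087768555), 84.52229309082031)
roller near [0.09626133 0.5136761 ] 42 y range -0.25 -0.1269999999999999
roller far [0.09379628 0.55599424] 42 y range -0.25 -0.1269999999999999
```

View pics/w6.png

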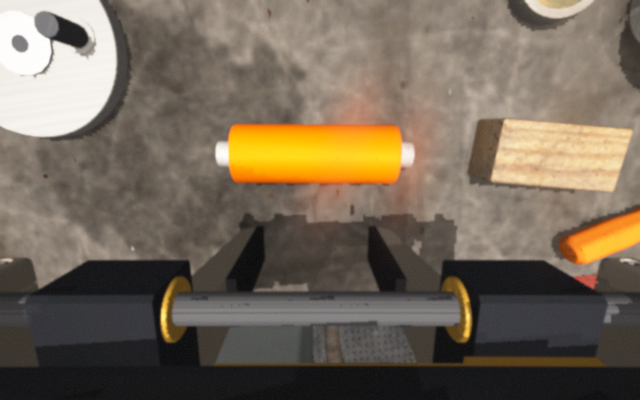

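Roller at (230–402, 124–184) lies squarely ahead of both fingers, block clear to the right. The plate check read its flat on the bar's face to within 0.5 mm and parallel to 0.002 rad. Go down and push.

Request:
drive_tool(deltas=[[[-0.3, 0, 0, 30, 0, 0, 0], [-0.3, 0, 0, 30, 0, 0, 0], [-0.3, 0, 0, 14, 0, 0, 0], [-0.3, 0, 0, 0, 0, 0, 0], [-0.3, 4, 0, 0, 0, 0, 0]]])

```text
time: 12.45
tcp_pos: [0.4754, -0.185, 0.0175]
tcp_rot: [0.999, -0.049, 0.0, 0.0]
ft_force: [-0.6, 1.1, 0.9]
finger_gap: 0.0601
```

Request:
drive_tool(deltas=[[[-0.3, 4, 0, 0, 0, 0, 0], [-0.3, 4, 0, 0, 0, 0, 0], [-0.3, 4, 0, 0, 0, 0, 0], [-0.3, 4, 0, 0, 0, 0, -1], [-0.3, 4, 0, 0, 0, 0, -1]]])

```text
time: 12.95
tcp_pos: [0.4953, -0.1868, 0.0168]
tcp_rot: [1.0, -0.03, 0.0, 0.0]
ft_force: [0.6, 0.0, 1.0]
finger_gap: 0.0599
```

Request:
drive_tool(deltas=[[[-0.3, 5, 0, 0, 0, 0, -1], [-0.3, 5, 0, 0, 0, 0, -1], [-0.3, 5, 0, 0, 0, 0, -1], [-0.3, 5, 0, 0, 0, 0, -1], [-0.3, 5, 0, 0, 0, 0, -1]]])

```text
time: 13.45
tcp_pos: [0.5201, -0.1874, 0.0165]
tcp_rot: [1.0, 0.013, -0.0, 0.0]
ft_force: [-0.1, -0.1, 0.8]
finger_gap: 0.0597
```

Request:
drive_tool(deltas=[[[-0.3, 5, 0, 0, 0, 0, -1.1], [-0.3, 5, 0, 0, 0, 0, 0], [-0.3, 5, 0, 0, 0, 0, 0], [-0.3, 5, 0, 0, 0, 0, 0], [-0.3, 5, 0, 0, 0, 0, 0]]])

```text
time: 13.95
tcp_pos: [0.545, -0.1863, 0.0166]
tcp_rot: [1.0, 0.022, -0.0, 0.0]
ft_force: [-0.8, 0.7, 0.8]
finger_gap: 0.0599
```

```bash
python3 chk.py wrist w7.png
```

```text
[ 0.54501582 -0.1863115   0.01655778] yaw 2.5393109207122873 0.059896003641701376
bar near edge none
plate flat none
roller ((576.8198852539062, -197.97991943359375), (126.58414459228516, 53.92258834838867), 84.35148620605469)
roller near [0.09315319 0.5795741 ] 41 y range -0.256 -0.1359999999999999
roller far [0.09922575 0.62333577] 41 y range -0.256 -0.1359999999999999
```

View pics/w7.png

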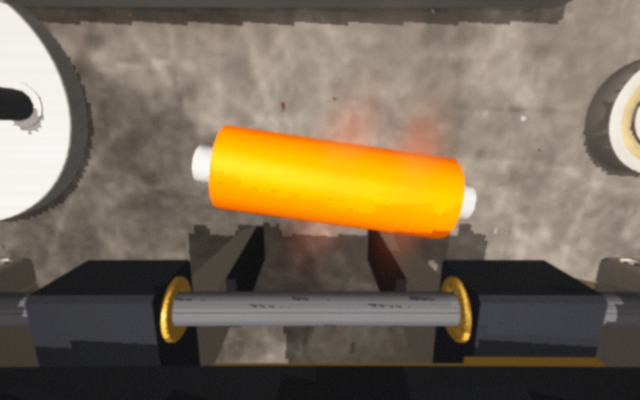

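The roller rolls ahead but has kept its yaw (about −5.4°), its right end nearest the fingers. Continue, centring the fingers on it; the bar and both fingers will square it.

Request:
drive_tool(deltas=[[[-0.3, 4, 3, 0, 0, 0, 0], [-0.3, 4, 3, 0, 0, 0, 0], [-0.3, 4, 3, 0, 0, 0, 0], [-0.3, 4, 1, 0, 0, 0, 0], [-0.3, 4, 0, 0, 0, 0, 0]]])

```text
time: 14.5
tcp_pos: [0.5653, -0.1959, 0.0166]
tcp_rot: [1.0, 0.022, -0.0, 0.0]
ft_force: [-0.1, -0.4, 0.5]
finger_gap: 0.0595
```

Request:
drive_tool(deltas=[[[-0.3, 4, 0, 0, 0, 0, 0], [-0.3, 4, 0, 0, 0, 0, 0], [-0.3, 4, 0, 0, 0, 0, 0], [-0.3, 4, 0, 0, 0, 0, 0], [-0.3, 4, 0, 0, 0, 0, 0]]])

```text
time: 15.0
tcp_pos: [0.5854, -0.1945, 0.0166]
tcp_rot: [1.0, 0.022, -0.0, 0.0]
ft_force: [-0.9, -0.4, 0.4]
finger_gap: 0.0597
```

Request:
drive_tool(deltas=[[[-0.3, 4, 0, 0, 0, 0, 0], [-0.3, 4, 0, 0, 0, 0, 0], [-0.3, 3, 0, 0, 0, 0, 0], [-0.3, 3, 0, 0, 0, 0, 0], [-0.3, 0, 0, 0, 0, 0, 0]]])

```text
time: 15.5
tcp_pos: [0.5995, -0.1938, 0.0166]
tcp_rot: [1.0, 0.022, 0.0, 0.0]
ft_force: [0.1, 0.2, 0.7]
finger_gap: 0.0594
```

```bash
python3 chk.py wrist w8.png
```

```text
[ 0.59950625 -0.19382701  0.01658816] yaw 2.552272057606428 0.059449634332375746
bar near edge [0.05503155 0.66875505] 84 y range -0.29 -0.04099999999999976
plate flat [-5.71222909  0.53034622] 4 y range -0.022 -0.013000000000000001
roller ((632.403564453125, -203.75411987304688), (127.2087631225586, 56.02552032470703), 84.23004150390625)
roller near [0.10273887 0.63965726] 42 y range -0.262 -0.1389999999999999
roller far [0.09164926 0.67886413] 42 y range -0.262 -0.1389999999999999
```

View pics/w8.png

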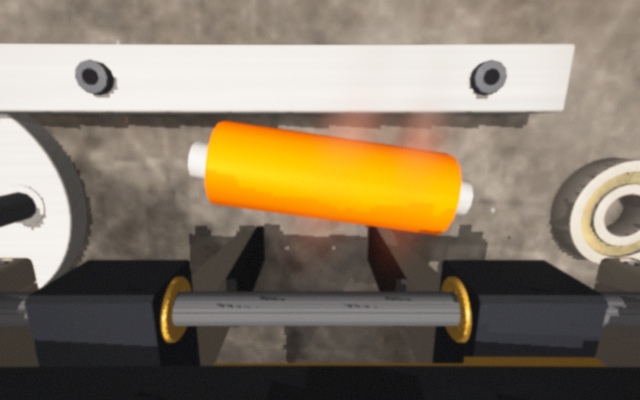

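Left end of the drum (215,122) is nearly at the bar, right end lags. Push on, shifting towards the right end.

Request:
drive_tool(deltas=[[[-0.3, 3, 4, 0, 0, 0, 0], [-0.3, 3, 4, 0, 0, 0, 0], [-0.3, 3, 2, 0, 0, 0, 0], [-0.3, 3, 0, 0, 0, 0, 0], [-0.3, 0, 0, 0, 0, 0, 0]]])

```text
time: 16.05
tcp_pos: [0.6117, -0.2039, 0.0165]
tcp_rot: [1.0, 0.022, 0.0, 0.0]
ft_force: [-0.6, -0.9, -0.9]
finger_gap: 0.06
```

Request:
drive_tool(deltas=[[[-0.3, 2, 0, 0, 0, 0, 0], [-0.3, 2, 0, 0, 0, 0, 0], [-0.3, 1, 0, 0, 0, 0, 0], [-0.3, 0, 0, 0, 0, 0, 0], [-0.3, 0, 0, 0, 0, 0, 0]]])

```text
time: 16.55
tcp_pos: [0.6166, -0.2031, 0.0166]
tcp_rot: [1.0, 0.022, 0.0, 0.0]
ft_force: [-0.6, -1.0, 0.6]
finger_gap: 0.06
```

```bash
python3 chk.py wrist w9.png
```

```text
[ 0.61661609 -0.20313955  0.01657906] yaw 2.5489095072625854 0.05999208508626038
bar near edge [-0.00447277  0.66550556] 82 y range -0.29 -0.046999999999999764
plate flat none
roller ((644.0427856445312, -204.37515258789062), (55.0849609375, 126.20154571533203), 2.0120465755462646)
roller near [-0.02773533  0.62418302] 42 y range -0.268 -0.1419999999999999
roller far [-0.03150102  0.66491298] 42 y range -0.268 -0.1419999999999999
```

Nearly square now. Press gently till force shows.

Request:
drive_tool(deltas=[[[-0.3, 1, 0, 0, 0, 0, 0], [-0.3, 1, 0, 0, 0, 0, 0], [-0.3, 0, 0, 0, 0, 0, 0], [-0.3, 0, 0, 0, 0, 0, 0], [-0.3, 0, 0, 0, 0, 0, 0]]])

```text
time: 17.1
tcp_pos: [0.618, -0.2032, 0.0166]
tcp_rot: [1.0, 0.022, -0.0, -0.0]
ft_force: [-4.4, -0.2, 3.5]
finger_gap: 0.0596
```

Request:
drive_tool(deltas=[[[-0.3, 1, 0, 0, 0, 0, 0], [-0.3, 0, 0, 0, 0, 0, 0], [-0.3, 0, 0, 0, 0, 0, 0], [-0.3, 0, 0, 0, 0, 0, 0], [-0.3, 0, 0, 0, 0, 0, 0]]])

```text
time: 17.6
tcp_pos: [0.6181, -0.2032, 0.0165]
tcp_rot: [1.0, 0.022, -0.001, -0.0]
ft_force: [-7.2, -0.6, 6.5]
finger_gap: 0.0602
```

Request:
drive_tool(deltas=[[[-0.3, 1, 0, 0, 0, 0, 0], [-0.3, 0, 0, 0, 0, 0, 0], [-0.3, 0, 0, 0, 0, 0, 0], [-0.3, 0, 0, 0, 0, 0, 0], [-0.3, 0, 0, 0, 0, 0, 0]]])

```text
time: 18.1
tcp_pos: [0.6181, -0.2032, 0.0164]
tcp_rot: [1.0, 0.022, -0.002, -0.0]
ft_force: [-8.9, -1.2, 7.1]
finger_gap: 0.0595
```

Request:
drive_tool(deltas=[[[-0.3, -1, 0, 0, 0, 0, 0], [-0.3, -1, 0, 0, 0, 0, 0], [-0.3, -1, 0, 0, 0, 0, 0], [-0.3, -2, 0, 0, 0, 0, 0], [-0.3, -4, 0, 0, 0, 0, 0]]])

```text
time: 18.6
tcp_pos: [0.6127, -0.2027, 0.0167]
tcp_rot: [1.0, 0.023, 0.001, -0.0]
ft_force: [-0.0, 0.1, 0.9]
finger_gap: 0.0597
```

Request:
drive_tool(deltas=[[[-0.3, -10, 0, 0, 0, 0, 0], [-0.3, -20, 0, -10, 0, 0, 0], [-0.3, -30, 0, -40, 0, 0, 0], [-0.3, -30, 0, -45, 0, 0, 0], [-0.3, -20, 0, -40, 0, 0, 0]]])

```text
time: 19.1
tcp_pos: [0.5013, -0.2082, 0.1492]
tcp_rot: [1.0, 0.022, -0.001, -0.0]
ft_force: [0.8, -0.5, 0.4]
finger_gap: 0.0599
```

```bash
python3 chk.py wrist w10.png
```

```text
[ 0.50134222 -0.20815588  0.14917964] yaw 2.50920812519942 0.0598557136210601
bar near edge [-0.01439944  0.64021091] 9 y range -0.27199999999999996 -0.12799999999999984
plate flat [-0.0556665   0.66277324] 22 y range -0.022 0.04099999999999999
stud 286 [0.61047592 0.04696978 0.03993029]
stud 364 [ 0.61402409 -0.03052992  0.04043704]
roller ((646.2544555664062, -202.83567810058594), (35.6094970703125, 123.90425872802734), 2.569228410720825)
roller near [-0.04522452  0.61943407] 42 y range -0.265 -0.1419999999999999
roller far [-0.04305315  0.65495616] 42 y range -0.265 -0.1419999999999999
```

View pics/w10.png

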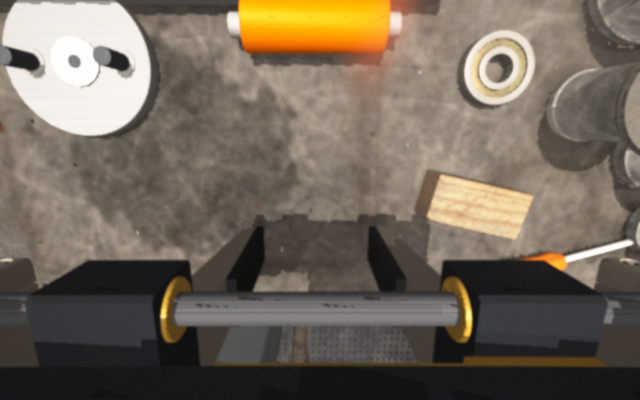

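Roller and plate both sit at the bar's edge (top of the picture). Back off further and check from above.

Request:
drive_tool(deltas=[[[-0.3, -25, 0, -40, 0, 0, 0], [-0.3, -25, 0, -40, 0, 0, 0], [-0.3, -20, 0, -20, 0, 0, 0], [-0.3, 0, 0, 0, 0, 0, 0], [-0.3, 0, 0, 0, 0, 0, 0]]])

```text
time: 19.65
tcp_pos: [0.434, -0.2112, 0.2483]
tcp_rot: [1.0, 0.022, 0.001, 0.0]
ft_force: [-0.5, 0.4, -0.4]
finger_gap: 0.0599
```

```bash
python3 chk.py top top3.png; python3 -c "
import cv2;i=cv2.imread('pics/top3.png')[110:260,140:480];cv2.imwrite('pics/top3c.png',cv2.resize(i,None,fx=2.3,fy=2.3))"
```

```text
[ 0.43398801 -0.21119683  0.24825691] yaw 2.5300544751634626 0.05987655587112337
bar near edge [-0.02950064  0.66155619] 137 y range -0.29 0.11800000000000038
plate flat [-0.03847318  0.66203202] 22 y range -0.022 0.04099999999999999
stud 42 [ 0.61277981 -0.02917233  0.04151361]
stud 44 [0.60932931 0.0504967  0.04139502]
roller ((649.3690795898438, -200.37493896484375), (44.3055419921875, 119.26457977294922), 2.4661428928375244)
roller near [-0.04241146  0.61954955] 40 y range -0.259 -0.1419999999999999
roller far [-0.0551425   0.65846422] 40 y range -0.259 -0.1419999999999999
```

View pics/top3c.png

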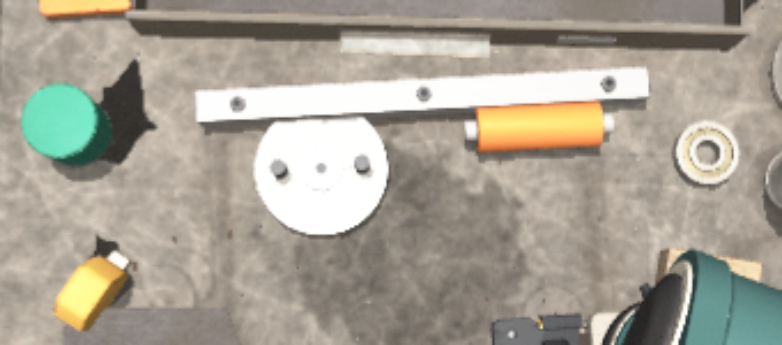

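The crop shows the plate's flat on the bar at (320,120) and the roller against it at (540,105), both well inside the bar's ends. The bystanders in view are where they were.

```bash
python3 -c "
from rig import *
close_job()"
```

```text
the job is handed in; nothing more can be done
```

Both parts are set out against the bar, and I handed the job in with the arm clear of everything at about 19.7 s on the robot's clock. The hand-in reports no verdict.

**What I did**
- **Plate:** I opened the fingers outwards against the two studs, turned the plate about 52° and slid it up until it stalled on the bar with about 20 N on the wrist. It stayed on the bench.
- **Roller:** I pushed it from behind with the open fingers for about 130 mm, which is several turns by calculation. I then pressed it square against the bar with about 9 N and backed away slowly.

**Last checks**

| Part | Distance from the bar's face | Out of parallel | Position along the bar |
|---|---|---|---|
| Plate (flat) | within about 1 mm | within about 0.01 rad | about +0.10 m |
| Roller (axis) | about -21 mm (touching is -22) | under 0.01 rad | about -0.11 m |

- **Allowed range:** both positions along the bar are within the limits (±0.18 m for the plate, ±0.163 m for the roller).
- **Bystanders:** the tin, tape measure and bearing look unmoved in the last top view. The arm partly hid the wooden block there, but nothing came near it and the view before showed it clear of the fingers.

**Readings that disagreed**
- **Bar edge:** the last automatic fits of the bar's edge were wrong because the roller lay against it. I judged both parts against the first clean bar measurements instead (yaw 0.0447 rad).
- **Roller yaw:** the roller did not follow the fingers' turn on the way. It squared up only when pressed against the bar.

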